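# Reject a balancing set and point out the reversed battery cell

## Robot

A 6-joint arm with a two-finger parallel gripper is mounted at the origin on the work surface. World frame = base frame: x ahead of the robot, y to its left, z up, the work surface at z = 0. Lengths are in mm, angles in rad, forces in N, time in s.
With the tool pointing down it reaches from about 300 to 775 mm from the base axis. Payload 14.6 kg.
Tool frame: the origin (TCP) lies between the finger pads, 19 mm behind the fingertips; this is the grasp point; z points along the fingers, y is the line along which they close (so a half turn about z gives the same grasp; the last joint's range is limited). The gripper opens to 94 mm and grips with 3 to 60 N. Pads are 16 mm wide; open, the fingers measure 119 mm over their backs; the gripper's body (75 mm by 177 mm) begins 78 mm behind the grasp point.
Start: joints at [1.245, 0.3, 1.521, -0, 1.321, -0.067], TCP at [140.754, 531.674, 224.246] pointing down, gripper open.
Joint ranges: [-3.03, 3.03], [-0.79, 2.21], [0.23, 2.52], [-1.04, 4.18], [0, 3.07], [-2.55, 2.55]. Speed limits (rad/s): [2.22, 2.22, 2.57, 3.14, 3.14, 3.14].

## Interface

Orientations are given as [roll, pitch, yaw] about the fixed x, y, z axes, in that order (R = Rz(yaw) Ry(pitch) Rx(roll)).
In Python, from cell import manip, cams, job gives the robot as it stands.
- The arm moves only by the tool jog_arm, never from a script. Its argument "commands" is a list of rows, each an object of numbers: "dx", "dy", "dz": the shift along the tool's x, y, z each as a share of 40 mm, from -1 to 1; "ax", "ay", "az": the turn, a rotation vector about the tool's x, y, z each as a share of 10 degrees, from -1 to 1; "gripper": the closure, from 0 (fully open) to 1 (shut). A call has 1 to 10 rows; each row shifts and turns the commanded pose from where the row before left it, along the tool's axes as they then stand; what a row does not reach is not made up. A row lasts 1/8 s, in which the tool goes at most 62.5 mm and 10.7 degrees, less where a joint would pass 70% of its speed; a pose out of reach is approached as far as the arm can. A call with a number of a shift or a turn outside -1 to 1 is refused whole. A call with a gripper value outside its range is refused whole. The fingers move at their own pace and stop on an object; "squeeze" is the grip in N (left out, the last holds). Time passes only in rows, so rows that do not move let the fingers close. It gives the time, the measured TCP pose, the force, the opening and the grip force at its end, in the units of the state.
- manip.read_state(): the state, without advancing time (a new reading comes with each control period).
- cams.camera(name): name is "scene" or "top" or "wrist"; returns a dict with "image" (480x640x3 uint8, red, green, blue), "fx", "fy", "cx", "cy" (pixels), "world_to_cam" (4x4, takes a point from world to camera coordinates). Camera axes: x right, y down, z forward; pixel columns grow to the right and rows downward; lengths in mm; the calibration is good to about 2 mm. A picture is of the moment at which its call begins. There is no depth.
- job.sign_off(): hands the job in; it is judged then, once.
The state is a dict: "clock": time; "joints": joint angles; "qd": joint speeds; "effort": joint torques, N m; "eef_pos": TCP position; "eef_rot": TCP orientation; "wrist_force": force on the tool from outside, world axes, zero at the start; "moment": the same for the moment, N m; "finger_gap": finger opening in mm; "finger_force": force on a finger pad.
Only numpy, scipy, OpenCV 4.12 (cv2) and the standard library are available. Lean on these libraries where they do the work, as an engineer would, in place of code of your own. Each camera call takes 0.05 s, during which the arm holds its last target. There are 200 camera calls.

## Task

One of the five blue battery cells in the balancing clamp has been put in the wrong way round: its red terminal is at the opposite end from those of the other four. Press the red reject button on the yellow control box to call the assembler, then point the fingertips down at the middle of that cell's top from about 3 cm above it, keep pointing there for at least three seconds, and finish while still pointing. The terminals are live, so touch none of the cells; do not press the green button, and leave the loose tools and parts where they lie.

Things in the scene. Friction and masses are not known exactly. Their poses are not given: they have to be found in the camera images.
- clamp: Clamp fixed on the bench: black base 200 x 300 x 12 mm (its x, y, z), an aluminium plate at each y end (117 mm high) and four steel rods along y outside the cells, 320 mm long, 35 and 95 mm up. Origin: centre of the base's underside. Five cells stand on it side by side along its y at 51 mm pitch, their white tops 128 mm above the bench. Its place and yaw (to 0.3 rad) vary.
- cell_a: A blue prismatic battery cell with a white top, 160 x 50 x 116 mm (its x, y, z; without terminals), standing in the clamp, the right way round. Origin: centre of its underside; z up. Red terminal 54 mm from the middle at its own +x end, black one at its own -x end; both stand 7 mm above the white top.
- cell_b: A blue prismatic battery cell with a white top, 160 x 50 x 116 mm (its x, y, z; without terminals), standing in the clamp, the right way round. Origin: centre of its underside; z up. Red terminal 54 mm from the middle at its own +x end, black one at its own -x end; both stand 7 mm above the white top.
- cell_c: A blue prismatic battery cell with a white top, 160 x 50 x 116 mm (its x, y, z; without terminals), standing in the clamp, the right way round. Origin: centre of its underside; z up. Red terminal 54 mm from the middle at its own +x end, black one at its own -x end; both stand 7 mm above the white top.
- cell_d: A blue prismatic battery cell with a white top, 160 x 50 x 116 mm (its x, y, z; without terminals), standing in the clamp, the right way round. Origin: centre of its underside; z up. Red terminal 54 mm from the middle at its own +x end, black one at its own -x end; both stand 7 mm above the white top.
- cell_reversed: The cell put in the wrong way round: the same as the others (160 x 50 x 116 mm, origin at the centre of its underside, red terminal at its own +x end) but turned half round, so that its red terminal lies beside the others' black ones. It may stand in any of the five places.
- cell_reversed_top (a point): Centre of the reversed cell's white top face, 128 mm above the bench, 116 mm above that cell's origin; axes as the cell's: x along its 160 mm length, y across its 50 mm thickness, z up. The terminals' tops are 7 mm higher.
- station: Control box screwed to the bench, grey below and yellow on top, 90 x 150 x 60 mm (its x, y, z), origin at the centre of its underside. Round push buttons on its top: red (reject) at its y = -35 mm, green (accept) at y = +35 mm, each 34 mm across in a steel collar of 50 mm. Position and yaw (up to 0.5 rad) vary.
- reject_top (a point): Centre of the red button's top face, 78 mm above the bench when not pressed; the button moves straight down.
- reject (a joint): Red button's travel in m: 0 released, 0.006 fully down. A spring pushes it back: it begins to move at about 1.5 N and is fully down at 5 N. It counts as pressed from 0.004.
- accept_top (a point): Centre of the green button's top face, 78 mm above the bench; not to be pressed.
- accept (a joint): Green button's travel in m: 0 released, 0.006 fully down.
- multimeter: Loose hand-held meter, orange and black, lying on its back, 180 x 84 x 50 mm, origin at the centre of its underside. A bystander.
- screwdriver: Loose screwdriver with an orange handle, 200 mm long, 26 mm thick, lying along its x axis, origin at its middle on the bench. A bystander.
- connector: Loose grey two-pole power connector housing, 80 x 50 x 28 mm, origin at the centre of its underside. A bystander.
Things that resemble listed ones, but are neither listed nor needed, are in the scene too. Several things look just like the station: the one meant starts farthest from the robot's base.

How it is judged (in metres and radians):
On the way, in this order (a step that is already met when the one before it is completed fails the run):
1. the red reject button is pressed (at least 4 of its 6 mm) (value of joint reject above 0.004 m), for 0.1 s.
2. the tool point is kept just above the top of the reversed cell, pointing down, for 2.5 s (x of the grasp point in the frame of cell_reversed_top between -0.06 and 0.06 m and y of the grasp point in the frame of cell_reversed_top between -0.018 and 0.018 m and z of the grasp point in the frame of cell_reversed_top between 0.022 and 0.085 m and angle between the grasp point's own z axis and vertical above 2.35 rad), for 2.5 s.
At the end, for the whole second after the job is handed in: The tool point is still 22 to 85 mm above the reversed cell's white top, within 18 mm of its middle across the thickness and 60 mm along the length, the fingers within 45 degrees of straight down; both buttons are up and the loose things lie still (all of step 2 and value of joint each of reject, accept below 0.0015 m and linear speed of each of multimeter, screwdriver, connector below 0.02 m/s); the robot touches nothing.
It fails at once if a cell is touched (contact force between any of the fingers, the arm and cell_a above 0.3 N or contact force between any of the fingers, the arm and cell_b above 0.3 N or contact force between any of the fingers, the arm and cell_reversed above 0.3 N or contact force between any of the fingers, the arm and cell_c above 0.3 N or contact force between any of the fingers, the arm and cell_d above 0.3 N).
It fails at once if the green button is pressed (value of joint accept above 0.002 m).
It fails at once if a loose thing is moved more than 15 mm or lifted (distance of any of multimeter, screwdriver, connector from where it was at the start of the episode above 0.015 m).
It also fails if it takes over 40 s, if anything falls off the work surface, if the arm or the gripper's body presses on something with over 40 N, if the wrist force passes 120 N, or if a joint passes its speed limit or range.

## Working session

There is one attempt and no reset: what is moved stays moved. The work goes in short steps, Python scripts to look and compute and a tool call to move; the robot and the scene stay as the last step left them, time stands still between calls to the robot, and variables do not carry over. Pictures are saved under pics/ and viewed, at most 10 in all, crops included, and the job is handed in when it is done.

Besides the shell and the picture viewer there is one more tool, called after "Request:" as name(argument=value, ...), one argument or row to a line, values as JSON. jog_arm: Moves the arm, as the interface text tells. Shift numbers are shares of 40 mm and turn numbers shares of 10 degrees, none past 1 either way. Its arguments: {"type":"object","properties":{"commands":{"type":"array"},"squeeze":{"type":"number"}},"required":["commands"]}

```bash
mkdir -p pics; cat > h.py <<'E'
import numpy as np, cv2
from cell import manip, cams, job
def snap(n,f):
    c=cams.camera(n); cv2.imwrite(f'pics/{f}.png',c['image'][:,:,::-1]); np.savez(f'pics/{f}.npz',**c); return c
def ray(c,u,v,z):
    T=np.array(c['world_to_cam']); R=T[:3,:3]; o=-R.T@T[:3,3]
    d=R.T@np.array([(u-c['cx'])/c['fx'],(v-c['cy'])/c['fy'],1]); return o+d*(z-o[2])/d[2]
E
python3 - <<'E'
from h import *
for n in('top','scene'):
    c=snap(n,n+'0'); T=c['world_to_cam'];print(n,-T[:3,:3].T@T[:3,3],c['fx'])
s=manip.read_state();print(s['clock'],s['eef_pos'],s['eef_rot'])
E
```

```text
top [ 335.51941018   97.70389625 1154.29300272] 475.60984347985044
scene [1128.47190787   60.7101987   694.56097928] 452.19567526818844
0.1 [140.68156571 531.47130784 223.75352272] [-3.14054835e+00 -4.62988352e-05  2.88284449e+00]
```

View pics/top0.png

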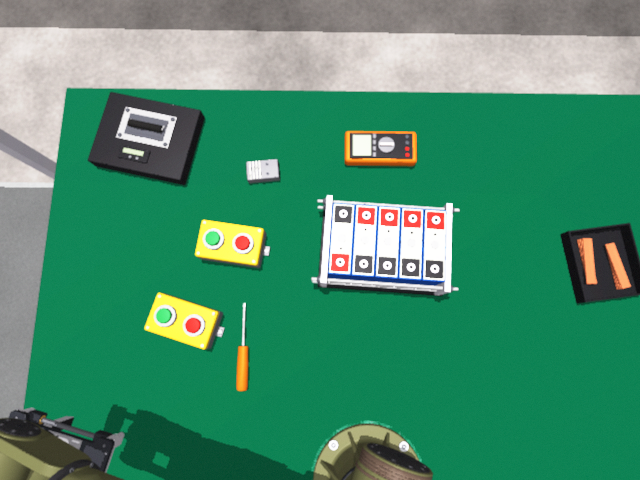

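View pics/scene0.png

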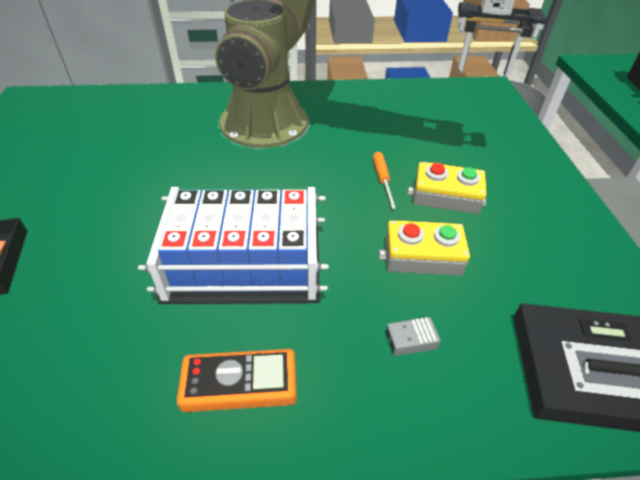

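The top view shows two control boxes, at (230,244) and (184,320). The reversed cell is the leftmost one, at (341,240), with its red terminal at (340,263). In the scene view it is the rightmost cell, with its red terminal at (294,196) and black at (292,237).

```bash
cat > m.py <<'E'
from h import *
def tri(c1,p1,c2,p2):
    A=[];b=[]
    for c,p in((c1,p1),(c2,p2)):
        o=ray(c,*p,0);q=ray(c,*p,100);d=(q-o)/np.linalg.norm(q-o);P=np.eye(3)-np.outer(d,d);A.append(P);b.append(P@o)
    return np.linalg.lstsq(np.vstack(A),np.hstack(b),rcond=None)[0]
def blob(c,kind,p,r=16):
    h=cv2.cvtColor(c['image'],cv2.COLOR_RGB2HSV).astype(int);H,S,V=h[...,0],h[...,1],h[...,2]
    m={'r':((H<6)|(H>174))&(S>150)&(V>90),'g':(H>55)&(H<80)&(S>120)&(V>130),'k':(V<70),'w':(S<40)&(V>200)}[kind].astype(np.uint8)
    w=np.zeros_like(m);x,y=p;w[y-r:y+r,x-r:x+r]=1
    n,l,st,ce=cv2.connectedComponentsWithStats(m*w)
    i=1+np.argmax(st[1:,4]);x,y,ww,hh,a=st[i]
    cnt=cv2.findContours((l==i).astype(np.uint8),cv2.RETR_EXTERNAL,cv2.CHAIN_APPROX_NONE)[0][0]
    return np.array(cv2.minAreaRect(cnt)[0]),st[i]
E
python3 - <<'E'
from m import *
t=dict(np.load('pics/top0.npz'));s=dict(np.load('pics/scene0.npz'))
for n,k,p,q in [('Ared','r',(242,243),(411,231)),('Agrn','g',(213,238),(447,234)),('Bred','r',(194,325),(437,171)),('Bgrn','g',(163,316),(468,175)),
  ('rev red','r',(340,263),(294,196)),('rev blk','k',(343,214),(293,237)),('nb red','r',(366,215),(263,239)),('nb blk','k',(363,265),(268,196)),('far red','r',(436,220),(173,237)),('far blk','k',(434,269),(187,196))]:
    a,sa=blob(t,k,p);b,sb=blob(s,k,q,12)
    z=78 if n[0] in'AB' else 128
    X=tri(t,a,s,b);print(n,a.round(1),sa,b.round(1),sb,X.round(1),'top@z',ray(t,*a,z).round(1),'sc@z',ray(s,*b,z).round(1),np.hypot(*X[:2]).round())
E
```

```text
Ared [242.5 242.5] [236 236  14  14 147] [411.5 230.5] [404 225  16  12 154] [525.5 295.7  74.8] top@z [525.1 295.5  78. ] sc@z [528.6 294.1  78. ] 603.0
Agrn [212.5 238. ] [206 232  14  13 145] [447.6 231.8] [440 226  16  13 156] [534.6 364.9  76.3] top@z [534.5 365.4  78. ] sc@z [536.2 363.1  78. ] 647.0
Bred [192.5 325. ] [186 318  14  15 167] [437.  168.5] [431 164  13  10 109] [336.4 396.5  76.4] top@z [336.7 397.6  78. ] sc@z [338.6 394.   78. ] 520.0
Bgrn [163.5 315.5] [157 309  14  14 163] [467.5 170.5] [456 163  24  16 225] [355.7 459.9  83.2] top@z [356.4 464.2  78. ] sc@z [349.5 460.5  78. ] 581.0
rev red [339.5 262.3] [331 254  18  17 184] [293.5 196.5] [285 191  18  12 107] [475.8  71.3 129.9] top@z [476.1  72.9 128. ] sc@z [473.6  69.6 128. ] 481.0Traceback (most recent call last):
  File "<stdin>", line 5, in <module>
  File "m.py", line 12, in blob
    i=1+np.argmax(st[1:,4]);x,y,ww,hh,a=st[i]
        ~~~~~~~~~^^^^^^^^^^
    return _wrapfunc(a, 'argmax', axis=axis, out=out, **kwds)
    return bound(*args, **kwds)
ValueError: attempt to get argmax of an empty sequence
```

```bash
python3 - <<'E'
from m import *
t=dict(np.load('pics/top0.npz'));s=dict(np.load('pics/scene0.npz'))
import m
for n,k,p,q in [('rev red','r',(340,263),(294,196)),('rev blk','k',(343,214),(293,237)),('nb red','r',(366,215),(263,239)),('nb blk','k',(363,265),(268,196)),('far red','r',(436,220),(173,237)),('far blk','k',(434,269),(187,196))]:
  try:
    a,sa=blob(t,k,p,13);b,sb=blob(s,k,q,12)
    X=tri(t,a,s,b);print(n,a.round(1),sa,b.round(1),sb,X.round(1),'top@z',ray(t,*a,128).round(1),'sc@z',ray(s,*b,128).round(1))
  except Exception as e: print(n,e)
for c,p in((t,(341,214)),(s,(293,237))):
  g=cv2.cvtColor(c['image'],cv2.COLOR_RGB2GRAY);print(g[p[1]-10:p[1]+11:2,p[0]-12:p[0]+13:2])
from scipy.spatial.transform import Rotation as R
st=manip.read_state();T=R.from_euler('xyz',st['eef_rot']);d=np.array([526,296,130])-st['eef_pos'];print(d,T.inv().apply(d)/40,st['joints'])
print(T.as_matrix().round(3))
E
```

```text
rev red [339.5 262.3] [331 254  18  17 184] [293.5 196.5] [285 191  18  12 107] [475.8  71.3 129.9] top@z [476.1  72.9 128. ] sc@z [473.6  69.6 128. ]
rev blk attempt to get argmax of an empty sequence
nb red [366.  215.5] [358 208  17  16 170] [263. 238.] [253 232  21  13 133] [581.2  14.3 129. ] top@z [581.4  15.4 128. ] sc@z [580.1  13.  128. ]
nb blk attempt to get argmax of an empty sequence
far red [435. 220.] [427 212  17  17 188] [173.5 238.5] [163 232  22  14 151] [ 573.6 -138.4  129.2] top@z [ 573.6 -136.7  128. ] sc@z [ 572.1 -140.8  128. ]
far blk attempt to get argmax of an empty sequence
[[255 254 191 254 254 253 251 250 249 228 227 217 191]
 [255 254 232 226 101 114 125 136 153 200 206 244 253]
 [255 253 243 165  95  95  94  96  93  92  91 114 253]
 [255 252 248 142  97 105 253 255 250  95  97 128 252]
 [255 250 249 124  96 247 255 210 255 243  94 139 251]
 [255 245 252 111  96 248 255 172 255 247  94 198 243]
 [255 223 254 101  99 137 255 255 255  95  97 198 229]
 [255 187 250 106 100  97  99 111  99  95  97 225 228]
 [255 153 253 109  97  97  99 100 100  98  98 236 2
[... 277 characters left out ...]
7]
 [239 111  83 105 223 251 251 246 177  86  83 160 237]
 [238 110  85 187 253 230 173 250 250 124  82 178 240]
 [239 111  85 187 253 248 245 253 247 114  83 180 241]
 [233 102  83 115 228 251 252 243 163  85  83 178 241]
 [231  97  83  83 109 153 163 121  87  82  81 179 243]
 [228  92  82  83  83  82  82  81  81  81  83 180 240]
 [233 127 122 120 119 120 120 119 122 141 143 199 239]
 [250 245 244 243 243 243 243 243 244 250 251 251 238]]
[ 385.31843429 -235.47130784  -93.75352272] [-10.81865271  -3.22357755   2.34670485] [ 1.24541779e+00  3.00392254e-01  1.52152447e+00 -2.40839905e-05
  1.32072100e+00 -6.66244271e-02]
[[-0.967  0.256 -0.   ]
 [ 0.256  0.967 -0.001]
 [ 0.    -0.001 -1.   ]]
```

Request:
jog_arm(
  commands=[
    {"dx": -0.9, "dy": -0.27, "gripper": 1},
    {"dx": -0.9, "dy": -0.27, "gripper": 1},
    {"dx": -0.9, "dy": -0.27, "gripper": 1},
    {"dx": -0.9, "dy": -0.27, "gripper": 1},
    {"dx": -0.9, "dy": -0.27, "gripper": 1},
    {"dx": -0.9, "dy": -0.27, "gripper": 1},
    {"dx": -0.9, "dy": -0.27, "gripper": 1},
    {"dx": -0.9, "dy": -0.27, "gripper": 1},
    {"dx": -0.9, "dy": -0.27, "gripper": 1},
    {"dx": -0.9, "dy": -0.27, "gripper": 1},
  ],
)

```text
schema error: expected keys dx, dy, dz, ax, ay, az, gripper
```

Request:
jog_arm(
  commands=[
    {"dx": -0.9, "dy": -0.27, "gripper": 1},
    {"dx": -0.9, "dy": -0.25, "dz": 0.4, "gripper": 1},
    {"dz": 0.9, "gripper": 1},
    {"dz": 0.9, "gripper": 1},
    {"gripper": 1},
    {"gripper": 1},
  ],
)

```text
schema error: expected keys dx, dy, dz, ax, ay, az, gripper
```

```bash
python3 - <<'E'
from h import *
from scipy.spatial.transform import Rotation as R
st=manip.read_state();T=R.from_euler('xyz',st['eef_rot'])
for g in([526,295.6,100],):
  d=np.array(g)-st['eef_pos'];print(d,T.inv().apply(d)/40)
print(st['clock'],st['eef_pos'],st['eef_rot'],st['finger_gap'],st['wrist_force'])
w=snap('wrist','w1');a=cv2.hconcat([cv2.imread('pics/w1.png')[:,:400],snap('scene','s1')['image'][140:300,300:500,::-1].repeat(3,0).repeat(2,1)]);cv2.imwrite('pics/m1.png',a)
E
```

```text
[ 385.31843429 -235.87130784 -123.75352272] [-10.82124614  -3.23246142   3.09671442]
0.1 [140.68156571 531.47130784 223.75352272] [-3.14054835e+00 -4.62988352e-05  2.88284449e+00] 94.0111858002598 [ 0.53900685  0.87811929 -0.65379818]
```

View pics/m1.png

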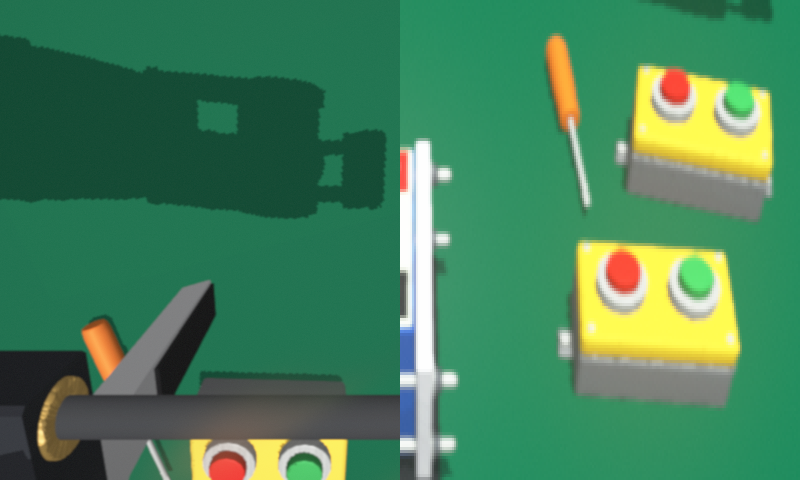

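The arm hasn't moved: both calls were refused because every row needs all seven keys. The picture shows the two boxes as before.

Request:
jog_arm(
  commands=[
    {"dx": -0.9, "dy": -0.27, "dz": 0, "ax": 0, "ay": 0, "az": 0, "gripper": 1},
    {"dx": -0.9, "dy": -0.27, "dz": 0, "ax": 0, "ay": 0, "az": 0, "gripper": 1},
    {"dx": -0.9, "dy": -0.27, "dz": 0, "ax": 0, "ay": 0, "az": 0, "gripper": 1},
    {"dx": -0.9, "dy": -0.27, "dz": 0, "ax": 0, "ay": 0, "az": 0, "gripper": 1},
    {"dx": -0.9, "dy": -0.27, "dz": 0, "ax": 0, "ay": 0, "az": 0, "gripper": 1},
    {"dx": -0.9, "dy": -0.27, "dz": 0, "ax": 0, "ay": 0, "az": 0, "gripper": 1},
    {"dx": -0.9, "dy": -0.27, "dz": 0, "ax": 0, "ay": 0, "az": 0, "gripper": 1},
    {"dx": -0.9, "dy": -0.27, "dz": 0, "ax": 0, "ay": 0, "az": 0, "gripper": 1},
    {"dx": -0.9, "dy": -0.27, "dz": 0, "ax": 0, "ay": 0, "az": 0, "gripper": 1},
    {"dx": -0.9, "dy": -0.27, "dz": 0, "ax": 0, "ay": 0, "az": 0, "gripper": 1},
  ],
)

```text
clock: 1.45
eef_pos: [462.1, 334.4, 224.1]
eef_rot: [-3.141, -0.0, 2.883]
wrist_force: [0.1, 0.4, 0.7]
finger_gap: 0.7
finger_force: 0.0
```

Request:
jog_arm(
  commands=[
    {"dx": -0.9, "dy": -0.27, "dz": 0, "ax": 0, "ay": 0, "az": 0, "gripper": 1},
    {"dx": -0.9, "dy": -0.25, "dz": 0.4, "ax": 0, "ay": 0, "az": 0, "gripper": 1},
    {"dx": 0, "dy": 0, "dz": 0.9, "ax": 0, "ay": 0, "az": 0, "gripper": 1},
    {"dx": 0, "dy": 0, "dz": 0.9, "ax": 0, "ay": 0, "az": 0, "gripper": 1},
    {"dx": 0, "dy": 0, "dz": 0, "ax": 0, "ay": 0, "az": 0, "gripper": 1},
    {"dx": 0, "dy": 0, "dz": 0, "ax": 0, "ay": 0, "az": 0, "gripper": 1},
  ],
)

```text
clock: 2.2
eef_pos: [525.9, 296.9, 137.8]
eef_rot: [3.141, 0.001, 2.883]
wrist_force: [-0.1, 0.4, -0.3]
finger_gap: 0.6
finger_force: 0.0
```

```bash
python3 - <<'E'
from h import *
from scipy.spatial.transform import Rotation as R
st=manip.read_state();T=R.from_euler('xyz',st['eef_rot'])
for g in([526,295.6,100],):
  d=np.array(g)-st['eef_pos'];print(d,T.inv().apply(d)/40)
print(st['clock'],st['eef_pos'],st['eef_rot'],st['finger_gap'],st['wrist_force'])
w=snap('wrist','w2');a=cv2.hconcat([cv2.imread('pics/w2.png')[:,:400],snap('scene','s2')['image'][140:300,300:500,::-1].repeat(3,0).repeat(2,1)]);cv2.imwrite('pics/m2.png',a)
E
```

```text
[  0.10755387  -1.32985894 -37.80272729] [-0.00989665 -0.03246382  0.9450474 ]
2.2 [525.89244613 296.92985894 137.80272729] [3.14052290e+00 1.27648146e-03 2.88294338e+00] 0.5649812603134667 [-0.05144498  0.36716789 -0.34637152]
```

View pics/m2.png

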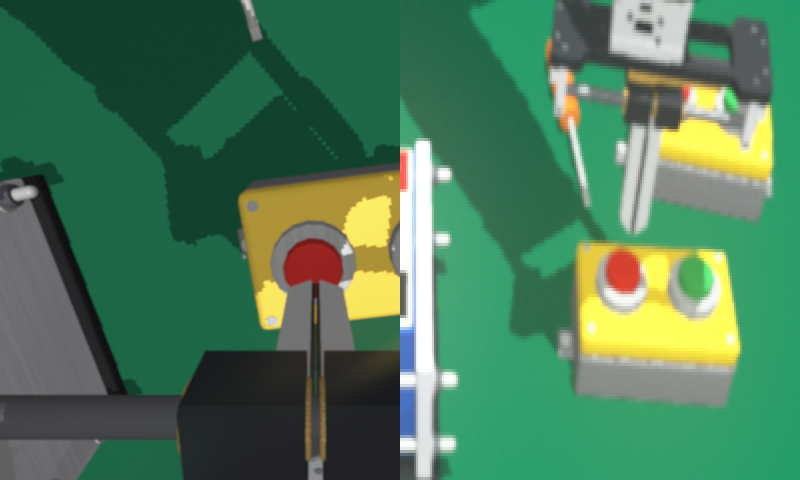

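The closed fingers are over the red button, which sits at (315,262) in the wrist view. Next is the press.

Request:
jog_arm(
  commands=[
    {"dx": 0, "dy": -0.03, "dz": 0.5, "ax": 0, "ay": 0, "az": 0, "gripper": 1},
    {"dx": 0, "dy": 0, "dz": 0.4, "ax": 0, "ay": 0, "az": 0, "gripper": 1},
    {"dx": 0, "dy": 0, "dz": 0.1, "ax": 0, "ay": 0, "az": 0, "gripper": 1},
    {"dx": 0, "dy": 0, "dz": 0.1, "ax": 0, "ay": 0, "az": 0, "gripper": 1},
    {"dx": 0, "dy": 0, "dz": 0.07, "ax": 0, "ay": 0, "az": 0, "gripper": 1},
    {"dx": 0, "dy": 0, "dz": 0, "ax": 0, "ay": 0, "az": 0, "gripper": 1},
    {"dx": 0, "dy": 0, "dz": 0, "ax": 0, "ay": 0, "az": 0, "gripper": 1},
  ],
)

```text
clock: 3.18
eef_pos: [525.5, 295.6, 94.3]
eef_rot: [3.14, 0.002, 2.883]
wrist_force: [-19.6, -9.9, 42.6]
finger_gap: 0.6
finger_force: 21.5
```

```bash
python3 - <<'E'
from m import *
w=snap('wrist','w3');s=snap('scene','s3');t=snap('top','t3')
a=cv2.hconcat([cv2.resize(cv2.imread('pics/w3.png')[160:360,200:440],(480,400)),cv2.resize(s['image'][205:285,380:440,::-1],(300,400))]);cv2.imwrite('pics/m3.png',a)
st=manip.read_state();print(st['eef_pos'],st['wrist_force'],st['moment'])
E
```

```text
[525.48384221 295.6416081   94.30753771] [-20.27625911 -10.14188239  43.72262565] [-2.14351459  3.91439018 -0.01846708]
```

View pics/m3.png

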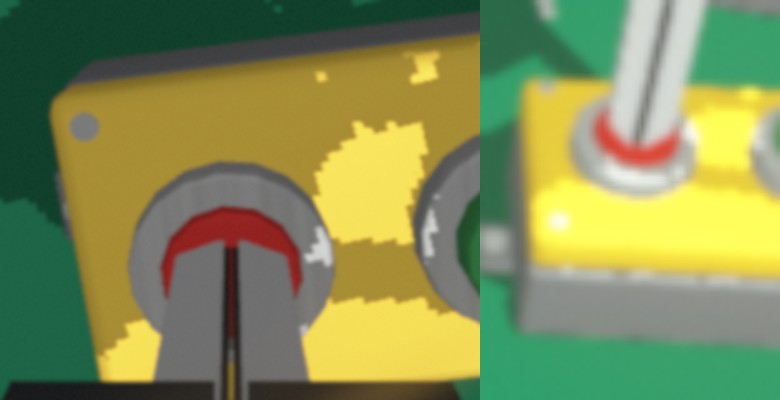

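The tips look seated on the button, but I can't tell from this how far it is down. I'll raise in small steps and read the force against travel.

Request:
jog_arm(
  commands=[
    {"dx": 0, "dy": 0, "dz": -0.06, "ax": 0, "ay": 0, "az": 0, "gripper": 1},
    {"dx": 0, "dy": 0, "dz": 0, "ax": 0, "ay": 0, "az": 0, "gripper": 1},
  ],
)

```text
clock: 3.58
eef_pos: [525.3, 295.6, 94.7]
eef_rot: [3.141, 0.001, 2.883]
wrist_force: [-11.0, -7.1, 22.9]
finger_gap: 0.5
finger_force: 11.8
```

Request:
jog_arm(
  commands=[
    {"dx": 0, "dy": 0, "dz": -0.03, "ax": 0, "ay": 0, "az": 0, "gripper": 1},
    {"dx": 0, "dy": 0, "dz": 0, "ax": 0, "ay": 0, "az": 0, "gripper": 1},
  ],
)

```text
clock: 3.82
eef_pos: [525.2, 295.5, 94.9]
eef_rot: [3.141, 0.001, 2.883]
wrist_force: [-7.5, -3.7, 14.2]
finger_gap: 0.8
finger_force: 7.1
```

Request:
jog_arm(
  commands=[
    {"dx": 0, "dy": 0, "dz": -0.04, "ax": 0, "ay": 0, "az": 0, "gripper": 1},
    {"dx": 0, "dy": 0, "dz": 0, "ax": 0, "ay": 0, "az": 0, "gripper": 1},
  ],
)

```text
clock: 4.08
eef_pos: [525.2, 295.5, 95.5]
eef_rot: [3.141, 0.0, 2.883]
wrist_force: [-2.9, -1.7, 5.3]
finger_gap: 0.4
finger_force: 2.3
```

Request:
jog_arm(
  commands=[
    {"dx": 0, "dy": 0, "dz": -0.04, "ax": 0, "ay": 0, "az": 0, "gripper": 1},
    {"dx": 0, "dy": 0, "dz": 0, "ax": 0, "ay": 0, "az": 0, "gripper": 1},
  ],
)

```text
clock: 4.32
eef_pos: [525.2, 295.5, 96.5]
eef_rot: [3.141, 0.0, 2.883]
wrist_force: [-1.9, -0.6, 4.3]
finger_gap: 0.7
finger_force: 2.0
```

Request:
jog_arm(
  commands=[
    {"dx": 0, "dy": 0, "dz": -0.04, "ax": 0, "ay": 0, "az": 0, "gripper": 1},
    {"dx": 0, "dy": 0, "dz": 0, "ax": 0, "ay": 0, "az": 0, "gripper": 1},
  ],
)

```text
clock: 4.58
eef_pos: [525.2, 295.5, 97.9]
eef_rot: [3.141, 0.0, 2.883]
wrist_force: [-1.4, -0.6, 3.2]
finger_gap: 0.3
finger_force: 1.6
```

Request:
jog_arm(
  commands=[
    {"dx": 0, "dy": 0, "dz": -0.04, "ax": 0, "ay": 0, "az": 0, "gripper": 1},
    {"dx": 0, "dy": 0, "dz": 0, "ax": 0, "ay": 0, "az": 0, "gripper": 1},
  ],
)

```text
clock: 4.82
eef_pos: [525.2, 295.5, 99.5]
eef_rot: [3.141, 0.0, 2.883]
wrist_force: [-1.1, -0.6, 1.7]
finger_gap: 0.3
finger_force: 1.1
```

The force falls from about 5.3 N to 1.7 N over the spring's travel, with a hard stop below that. So the button was fully pressed. Next I lift and go to the cell.

Request:
jog_arm(
  commands=[
    {"dx": 0, "dy": 0, "dz": -0.7, "ax": 0, "ay": 0, "az": 0, "gripper": 1},
    {"dx": 0, "dy": 0, "dz": -0.9, "ax": 0, "ay": 0, "az": 0, "gripper": 1},
    {"dx": 0, "dy": 0, "dz": -0.8, "ax": 0, "ay": 0, "az": 0, "gripper": 1},
    {"dx": 0, "dy": 0, "dz": 0, "ax": 0, "ay": 0, "az": 0, "gripper": 1},
  ],
)

```text
clock: 5.32
eef_pos: [525.9, 295.8, 197.6]
eef_rot: [3.139, 0.003, 2.883]
wrist_force: [-0.5, 0.1, -1.3]
finger_gap: 0.5
finger_force: 0.0
```

Request:
jog_arm(
  commands=[
    {"dx": -0.16, "dy": -0.55, "dz": 0, "ax": 0, "ay": 0, "az": 0, "gripper": 1},
    {"dx": -0.16, "dy": -0.55, "dz": 0, "ax": 0, "ay": 0, "az": 0, "gripper": 1},
    {"dx": -0.16, "dy": -0.55, "dz": 0, "ax": 0, "ay": 0, "az": 0, "gripper": 1},
    {"dx": -0.16, "dy": -0.55, "dz": 0, "ax": 0, "ay": 0, "az": 0, "gripper": 1},
    {"dx": -0.16, "dy": -0.55, "dz": 0, "ax": 0, "ay": 0, "az": 0, "gripper": 1},
    {"dx": -0.16, "dy": -0.55, "dz": 0, "ax": 0, "ay": 0, "az": 0, "gripper": 1},
    {"dx": -0.16, "dy": -0.55, "dz": 0, "ax": 0, "ay": 0, "az": 0, "gripper": 1},
    {"dx": -0.16, "dy": -0.55, "dz": 0, "ax": 0, "ay": 0, "az": 0, "gripper": 1},
    {"dx": -0.16, "dy": -0.55, "dz": 0, "ax": 0, "ay": 0, "az": 0, "gripper": 1},
    {"dx": -0.12, "dy": -0.51, "dz": 0, "ax": 0, "ay": 0, "az": 0, "gripper": 1},
  ],
)

```text
clock: 6.58
eef_pos: [529.2, 66.3, 195.2]
eef_rot: [-3.141, -0.0, 2.882]
wrist_force: [-0.9, -0.6, -0.2]
finger_gap: 0.4
finger_force: 0.0
```

Request:
jog_arm(
  commands=[
    {"dx": 0, "dy": 0, "dz": 0.2, "ax": 0, "ay": 0, "az": 0, "gripper": 1},
    {"dx": 0, "dy": 0, "dz": 0.1, "ax": 0, "ay": 0, "az": 0, "gripper": 1},
    {"dx": 0, "dy": 0, "dz": 0, "ax": 0, "ay": 0, "az": 0, "gripper": 1},
  ],
)

```text
clock: 6.95
eef_pos: [529.3, 68.8, 182.9]
eef_rot: [-3.141, -0.001, 2.883]
wrist_force: [-0.3, 0.5, -0.0]
finger_gap: 0.1
finger_force: 0.0
```

```bash
python3 - <<'E'
from m import *
w=snap('wrist','w4');s=snap('scene','s4')
a=cv2.hconcat([cv2.resize(cv2.imread('pics/w4.png'),(480,360)),cv2.resize(s['image'][120:320,140:340,::-1],(320,360))]);cv2.imwrite('pics/m4.png',a)
st=manip.read_state();print(st['clock'],st['eef_pos'],st['eef_rot'],st['wrist_force'])
E
```

```text
7.05 [529.49961806  68.80683435 183.40638703] [-3.14156283e+00 -1.29810810e-04  2.88353806e+00] [ 0.73567785 -0.00300624 -0.96843158]
```

View pics/m4.png

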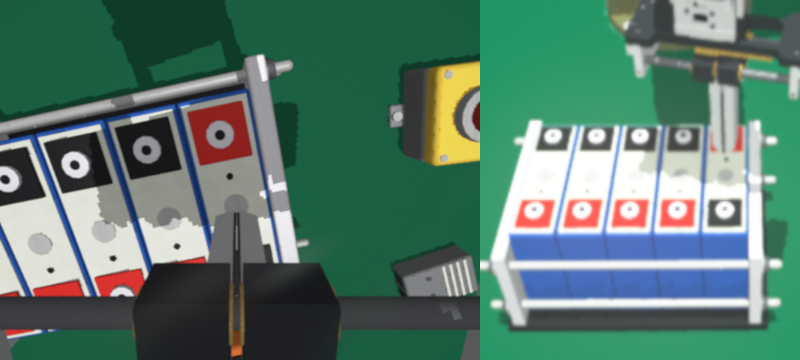

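The wrist view shows the fingertips at (236,215) over the middle of the reversed cell, whose red terminal is at (219,134). Nothing is being touched. Now I hold for over 3 s.

Request:
jog_arm(
  commands=[
    {"dx": 0, "dy": 0, "dz": 0, "ax": 0, "ay": 0, "az": 0, "gripper": 1},
    {"dx": 0, "dy": 0, "dz": 0, "ax": 0, "ay": 0, "az": 0, "gripper": 1},
    {"dx": 0, "dy": 0, "dz": 0, "ax": 0, "ay": 0, "az": 0, "gripper": 1},
    {"dx": 0, "dy": 0, "dz": 0, "ax": 0, "ay": 0, "az": 0, "gripper": 1},
    {"dx": 0, "dy": 0, "dz": 0, "ax": 0, "ay": 0, "az": 0, "gripper": 1},
    {"dx": 0, "dy": 0, "dz": 0, "ax": 0, "ay": 0, "az": 0, "gripper": 1},
    {"dx": 0, "dy": 0, "dz": 0, "ax": 0, "ay": 0, "az": 0, "gripper": 1},
    {"dx": 0, "dy": 0, "dz": 0, "ax": 0, "ay": 0, "az": 0, "gripper": 1},
    {"dx": 0, "dy": 0, "dz": 0, "ax": 0, "ay": 0, "az": 0, "gripper": 1},
    {"dx": 0, "dy": 0, "dz": 0, "ax": 0, "ay": 0, "az": 0, "gripper": 1},
  ],
)

```text
clock: 8.3
eef_pos: [529.5, 68.4, 183.4]
eef_rot: [-3.142, -0.0, 2.883]
wrist_force: [0.1, -0.2, -0.1]
finger_gap: 0.8
finger_force: 0.0
```

Request:
jog_arm(
  commands=[
    {"dx": 0, "dy": 0, "dz": 0, "ax": 0, "ay": 0, "az": 0, "gripper": 1},
    {"dx": 0, "dy": 0, "dz": 0, "ax": 0, "ay": 0, "az": 0, "gripper": 1},
    {"dx": 0, "dy": 0, "dz": 0, "ax": 0, "ay": 0, "az": 0, "gripper": 1},
    {"dx": 0, "dy": 0, "dz": 0, "ax": 0, "ay": 0, "az": 0, "gripper": 1},
    {"dx": 0, "dy": 0, "dz": 0, "ax": 0, "ay": 0, "az": 0, "gripper": 1},
    {"dx": 0, "dy": 0, "dz": 0, "ax": 0, "ay": 0, "az": 0, "gripper": 1},
    {"dx": 0, "dy": 0, "dz": 0, "ax": 0, "ay": 0, "az": 0, "gripper": 1},
    {"dx": 0, "dy": 0, "dz": 0, "ax": 0, "ay": 0, "az": 0, "gripper": 1},
    {"dx": 0, "dy": 0, "dz": 0, "ax": 0, "ay": 0, "az": 0, "gripper": 1},
    {"dx": 0, "dy": 0, "dz": 0, "ax": 0, "ay": 0, "az": 0, "gripper": 1},
  ],
)

```text
clock: 9.55
eef_pos: [529.5, 68.3, 183.5]
eef_rot: [3.142, 0.0, 2.883]
wrist_force: [-0.1, -0.1, -0.1]
finger_gap: 0.4
finger_force: 0.0
```

Request:
jog_arm(
  commands=[
    {"dx": 0, "dy": 0, "dz": 0, "ax": 0, "ay": 0, "az": 0, "gripper": 1},
    {"dx": 0, "dy": 0, "dz": 0, "ax": 0, "ay": 0, "az": 0, "gripper": 1},
    {"dx": 0, "dy": 0, "dz": 0, "ax": 0, "ay": 0, "az": 0, "gripper": 1},
    {"dx": 0, "dy": 0, "dz": 0, "ax": 0, "ay": 0, "az": 0, "gripper": 1},
    {"dx": 0, "dy": 0, "dz": 0, "ax": 0, "ay": 0, "az": 0, "gripper": 1},
    {"dx": 0, "dy": 0, "dz": 0, "ax": 0, "ay": 0, "az": 0, "gripper": 1},
    {"dx": 0, "dy": 0, "dz": 0, "ax": 0, "ay": 0, "az": 0, "gripper": 1},
    {"dx": 0, "dy": 0, "dz": 0, "ax": 0, "ay": 0, "az": 0, "gripper": 1},
    {"dx": 0, "dy": 0, "dz": 0, "ax": 0, "ay": 0, "az": 0, "gripper": 1},
    {"dx": 0, "dy": 0, "dz": 0, "ax": 0, "ay": 0, "az": 0, "gripper": 1},
  ],
)

```text
clock: 10.8
eef_pos: [529.5, 68.3, 183.5]
eef_rot: [3.142, 0.0, 2.883]
wrist_force: [0.1, -0.3, 0.4]
finger_gap: 0.5
finger_force: 0.0
```

```bash
python3 -c "
from cell import manip,job
s=manip.read_state();print(s['clock'],s['eef_pos']);print(job.sign_off())"
```

```text
10.8 [529.53860016  68.34787681 183.47050265]
the job is handed in; nothing more can be done
None
```

I pressed the red reject button on the farthest control box fully down, held the fingertips about 3 cm above the middle of the reversed cell for 3.75 s, and handed the job in still pointing there at 10.8 s; sign-off returned no verdict.

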